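Find the readout unit with the battery still in it and slide it home in the service cradle

ROBOT

A 6-joint arm with a two-finger parallel gripper is mounted at the origin on the work surface. World frame = base frame: x ahead of the robot, y to its left, z up, the work surface at z = 0. Lengths are in m, angles in rad, forces in N, time in s.
With the tool pointing down it reaches from about 0.225 to 0.875 m from the base axis. Payload 3.4 kg.
Tool frame: the origin (TCP) lies midway between the tips of the shut fingers; the grasp point (between the pads) lies 19 mm behind it (manip.grasp_offset is the distance from the TCP to the grasp point, in m); x points along the fingers, y is the direction in which the jaws open and shut, and the axes are right-handed (so a half turn about x gives the same grasp; the last joint's range is limited). The gripper opens to 85 mm and grips with 20 to 120 N. Pads are 22 mm wide; open, the fingers measure 114 mm over their backs; the gripper's body (76 mm by 85 mm) begins 54 mm behind the grasp point. The pads swing forward as they close: fully open they stand 13 mm farther back than shut.
Start: joints at [-1.438, 0.276, 1.505, -0, 1.361, -0.121], TCP at [0.144, -0.557, 0.231] pointing down, gripper open.
Joint ranges: [-2.89, 2.89], [-0.75, 2.08], [0.22, 2.7], [-1.18, 4.32], [0.11, 2.71], [-2.7, 2.7]. Speed limits (rad/s): [2.57, 2.57, 3.14, 3.14, 3.14, 3.14].

INTERFACE

Orientations are given as a unit quaternion [w, x, y, z].
In Python, from rig import manip gives the robot as it stands.
- The arm moves only by the shell command python3 -m creep 'ROWS' [OPENING] [FORCE]. ROWS is a JSON object of lists of equal length, an entry for each row: "delta_pos": the shift along the tool's x, y, z in cm, a list of three; "dr": the turn, a rotation vector about the tool's x, y, z in rad, a list of three. In form: {"delta_pos": [[dx, dy, dz], ...], "dr": [[rx, ry, rz], ...]}. A call has 1 to 10 rows; each row is the pose to reach, as a shift and turn from the pose commanded when the call began, along the tool's axes at that moment; what a row does not reach only later rows make up. A row lasts 1/10 s, in which the tool goes at most 50 mm and 8.59 degrees, less where a joint would pass 70% of its speed; a pose out of reach is approached as far as the arm can. A call with a gripper value outside its range is refused whole. OPENING is the opening, from -1 (shut) to 1 (fully open), set as the call begins (- or left out, the last holds). The fingers move at their own pace and stop on an object; FORCE is the grip in N (left out, the last holds). Time passes only in rows, so rows that repeat a pose let the fingers close. It gives the time, the measured TCP pose, the force and the opening at its end, in the units of the state.
- manip.get_state(): the state, without advancing time (a new reading comes with each control period).
- manip.get_image(name): name is "scene" or "top"; returns a dict with "pixels" (400x640x3 uint8, blue, green, red), "depth" (400x640 float32, m along the optical axis (not along the pixel's ray), 0 where there is no reading), "intrinsics" (3x3 intrinsics, pixels), "rvec" (rotation vector, rad) and "tvec" (3), from world to camera coordinates, as OpenCV has them. Camera axes: x right, y down, z forward; pixel columns grow to the right and rows downward; lengths in m; the calibration is good to about 2 mm. A picture is of the moment at which its call begins.
- manip.sign_off(): hands the job in, once; it reports no verdict.
The state is a dict: "clock": time; "qpos": joint angles; "qd": joint speeds; "effort": joint torques, N m; "position": TCP position; "ee_rot": TCP orientation; "contact_force": force on the tool from outside, world axes, zero at the start; "moment": the same for the moment, N m; "width": finger opening in m.
Only numpy, scipy, OpenCV 4.12 (cv2) and the standard library are available. Lean on these libraries where they do the work, as an engineer would, in place of code of your own. Each camera call takes 0.05 s, during which the arm holds its last target. There are 200 camera calls.

TASK

One of the three grey-and-blue readout units on the black mat still has its heavy battery inside. Feel which one drags heaviest, slide that one along the bench into the yellow-sided cradle until it sits square and fully home against the red stop, then let go. Keep every unit on its feet and never lift one off the bench; leave the two light units where they stand (a few centimetres of shift from feeling them is fine) and do not disturb the meter, screwdriver or cup.

Things in the scene. Friction and masses are not known exactly. Their poses are not given: they have to be found in the camera images.
- unit_a: One of three alike readout units: grey box, blue stripes on top, 84 mm (own x) by 110 mm (own y), 50 mm high, on four smooth plastic feet. Origin: centre of the underside, at bench height; z up. In the middle of its top an open oblong well with black floor, 32 mm (x) by 64 mm (y), 24 mm deep (floor 26 mm up), takes the fingertips for dragging it.
- unit_b: Readout unit, outwardly identical to unit_a. Sealed inside each is a battery (unit about 0.9 kg) or an empty holder (about 0.35 kg); exactly one of the three has the battery, drawn anew each time, whatever its letter. It cannot be seen, only felt: the loaded one takes about 2.5 times the force to slide.
- unit_c: Readout unit, outwardly identical to unit_a. Friction on the bench is the same for all three units but differs from run to run, so compare them: pulled at a fingertip in the well, sliding an empty one takes some 0.9 to 1.4 N, the loaded one some 2.1 to 3.6 N.
- cradle: Cradle fixed to the bench. Origin: bench point under the centre of a unit fully home. Units enter along its own -y, their y along its y, either way round. Red stop: face at y = -55 mm. Slippery yellow side fences 98 mm apart inside, 114 mm outside, up to y = +55 mm, then flared to +86 mm; stop and fences 22 mm high.
- cradle_mouth (a point): Bench point in the cradle's mouth, on its centre line, 86 mm from the cradle's origin along its +y. Here the flared fences are about 117 mm apart inside, 133 mm outside. The cradle's floor is a bare aluminium sheet laid almost flush with the bench (0.6 mm, feathered at the mouth): a unit slides straight on to it. The bench between the row of units and the robot is clear.
- meter: Bystander: red multimeter lying flat, 80 x 150 x 40 mm, loose. Origin: centre of its underside.
- driver: Bystander: loose screwdriver with a yellow handle lying on the bench beyond the units. Origin near its middle.
- cup: Bystander: loose blue ceramic cup, 76 mm across, 70 mm high. Origin: centre of its underside.

How it is judged:
By the outcome, as a careful person would: the job done as asked, in the order asked, and still so for the second after the job is handed in, with the robot touching nothing.
It also fails if it takes over 72 s, if anything falls off the work surface, if the arm or the gripper's body presses on something with over 40 N, if the wrist force passes 120 N, or if a joint passes its speed limit or range.

## Working session

There is one attempt and no reset: what is moved stays moved. The work goes in short steps, Python scripts to look and compute and a shell command to move; the robot and the scene stay as the last step left them, time stands still between calls to the robot, and variables do not carry over. Pictures are saved under pics/ and viewed, about 8 in all and at most 12, crops included, and the job is handed in when it is done.

```bash
ls; mkdir -p pics; python3 - <<'E'
from rig import manip
import cv2,numpy as np
for n in("scene","top"):
    d=manip.get_image(n); cv2.imwrite(f"pics/{n}0.png",d["pixels"]); np.savez(f"{n}0.npz",**d)
    print(n,d["intrinsics"].tolist(),d["rvec"],d["tvec"])
print(manip.get_state(),manip.grasp_offset)
E
```

```text
pics
scene [[388.1977048004084, 0.0, 316.2332446852187], [0.0, 388.1977048004084, 199.85770094329743], [0.0, 0.0, 1.0]] [ 0.9631972   2.33115062 -1.23403587] [ 0.40894908 -0.25289147  1.48511169]
top [[463.5476161857864, 0.0, 320.4467794780435], [0.0, 463.5476161857864, 193.30853476253665], [0.0, 0.0, 1.0]] [ 2.16779839 -2.2038863   0.09197059] [0.07663214 0.59697542 1.33482737]
{'clock': 0.1, 'qpos': array([-1.43799005e+00,  2.76519025e-01,  1.50600499e+00,  1.03380474e-05,
        1.36072563e+00, -1.20982179e-01]), 'qd': array([ 0.00121894, -0.00240726, -0.00150382,  0.00213154, -0.00010308,
        0.0002757 ]), 'effort': array([ 2.63760348e-04, -4.17701268e+01, -2.46405780e+01, -2.38108260e-04,
        5.77310566e-03, -9.42040259e-07]), 'position': array([ 0.14431123, -0.55610082,  0.2305341 ]), 'ee_rot': array([ 0.08890053,  0.70142142,  0.09007221, -0.70142119]), 'contact_force': array([-0.39851787, -0.18863546, -0.13345437]), 'moment': array([ 0.00167029, -0.02136601, -0.0201914 ]), 'width': 0.08516154946636065} 0.0187
```

View pics/top0.png

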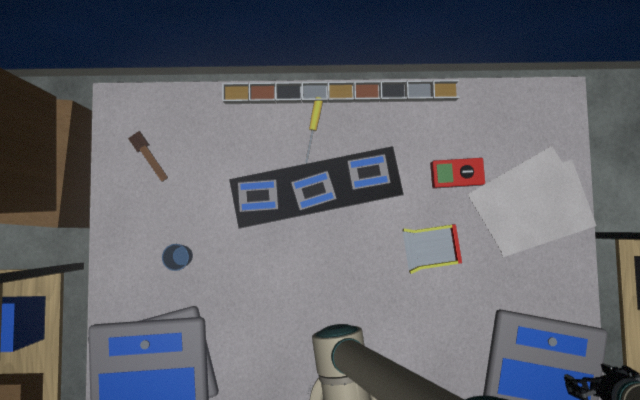

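View pics/scene0.png

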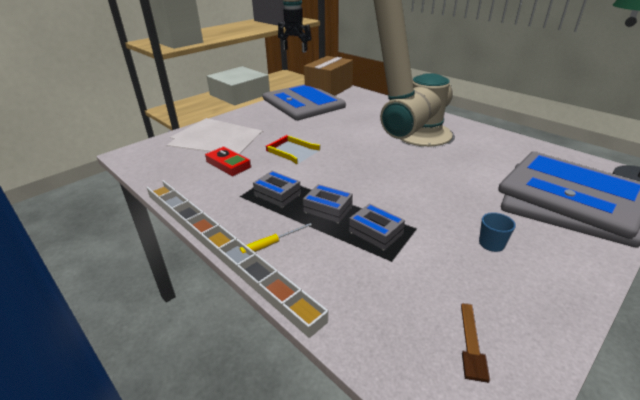

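The top view shows the units at about (258,195), (314,190) and (369,172). The cradle is at (432,248) with its red stop on the right and its mouth to the left. The meter is at (458,172), the driver at (315,120) and the cup at (177,257).

```bash
cat > h.py <<'E'
import cv2,numpy as np
from rig import manip
def ray(d,uv,z):
    R,_=cv2.Rodrigues(np.array(d["rvec"]));t=np.array(d["tvec"]).ravel();K=np.array(d["intrinsics"])
    uv=np.atleast_2d(uv).astype(float)
    r=(np.linalg.inv(K)@np.c_[uv,np.ones(len(uv))].T).T@R
    c=-R.T@t
    return c+r*((z-c[2])/r[:,2])[:,None]
def blobs(m,amin):
    n,l,s,c=cv2.connectedComponentsWithStats(m.astype(np.uint8))
    return [np.argwhere(l==i)[:,::-1] for i in range(1,n) if s[i,4]>=amin]
def masks(d):
    h=cv2.cvtColor(d["pixels"],cv2.COLOR_BGR2HSV);H,S,V=[h[...,i].astype(int) for i in range(3)]
    return dict(blue=(abs(H-110)<12)&(S>120)&(V>110),red=((H<8)|(H>172))&(S>150)&(V>100),yellow=(abs(H-29)<6)&(S>140)&(V>90))
def rect(P):
    (c,s,a)=cv2.minAreaRect((P[:,:2]*1000).astype(np.float32)); 
    if s[0]<s[1]: s=s[::-1];a+=90
    a=(a+90)%180-90
    return np.round(c,1),np.round(s,1),round(a,1)   # mm, long side, its angle deg from world x
E
python3 - <<'E'
from h import *
d=dict(np.load("top0.npz")); m=masks(d)
for n,z,a in(("blue",.05,60),("red",.022,20),("yellow",.022,15)):
    for b in blobs(m[n],a):
        u=b.mean(0)
        if u[1]<290: print(n,len(b),u.round(1),*rect(ray(d,b,z)),'dz',np.median(d["depth"][b[:,1],b[:,0]]).round(3))
# units: top-depth points
R,_=cv2.Rodrigues(d["rvec"])
v,u=np.mgrid[0:400,0:640]; K=d["intrinsics"]
Z=d["depth"];pc=np.stack([(u-K[0,2])/K[0,0]*Z,(v-K[1,2])/K[1,1]*Z,Z],-1).reshape(-1,3)
w=((pc-d["tvec"])@R).reshape(400,640,3)
for b in blobs((abs(w[...,2]-.05)<.008)&(Z>0)&(v<290),150): print('top50',len(b),b.mean(0).round(1),*rect(w[b[:,1],b[:,0]]),w[b[:,1],b[:,0],2].mean().round(3))
for c in((177,257),(458,172)): print(c,w[c[1],c[0]])
E
```

```text
blue 176 [366.6 161.5] [686.2 -68.1] [94.2 15.7] -80.8 dz 1.338
blue 176 [310.4 180.4] [633.8  95.4] [93.6 15.5] -73.7 dz 1.332
blue 179 [370.4 181.2] [628.7 -77.1] [93.4 15.7] -80.9 dz 1.334
blue 178 [257.1 185.1] [622.5 248.6] [92.6 15.6] -86.8 dz 1.33
blue 177 [316.4 199.6] [578.2  78.9] [93.4 15.4] -73.4 dz 1.328
blue 183 [258.  205.3] [564.6 246.2] [92.5 15.7] -86.7 dz 1.326
red 843 [462.  172.3] [ 653.9 -340.1] [147.9  78. ] -87.3 dz 1.354
red 128 [456.3 243.6] [ 445.3 -326.1] [108.6   9.6] 7.3 dz 1.35
yellow 29 [314.  109.1] [846.3  81.5] [54.9  7.9] -14.7 dz 1.376
yellow 25 [318.6 110.3] [845.4  68.5] [58.6  3.9] -13.3 dz 1.376
top50 880 [368.4 171.7] [656.8 -72.5] [111.2  84.2] -80.7 0.05
top50 878 [313.4 190.3] [605.2  87.2] [109.9  84.6] -72.9 0.05
top50 889 [257.5 195.5] [592.7 247.6] [110.5  84.2] -87.1 0.05
(177, 257) [0.41904053 0.49100287 0.00143858]
(458, 172) [ 0.65326796 -0.33609503  0.03308489]
```

```bash
cat > plan.py <<'E'
import sys,numpy as np
from rig import manip
from scipy.spatial.transform import Rotation as Ro
s=manip.get_state();q=s["ee_rot"];R=Ro.from_quat([q[1],q[2],q[3],q[0]]);M=R.as_matrix()
print('t',round(s["clock"],2),'pos mm',(s["position"]*1000).round(1),'yawY',round(np.degrees(np.arctan2(M[1,1],M[0,1])),2),'xaxis',M[:,0].round(3),'F',s["contact_force"].round(2),'w',round(s["width"]*1000,1),'q6',round(s["qpos"][5],2))
a=list(map(float,sys.argv[1:]))   # x y z mm, yaw of tool y deg (mod 180)
if a:
    y=np.radians(a[3]);best=None
    for k in(0,np.pi):
        ty=np.array([np.cos(y+k),np.sin(y+k),0]);tx=np.array([0,0,-1.])
        D=R.inv()*Ro.from_matrix(np.c_[tx,ty,np.cross(tx,ty)]);v=D.as_rotvec()
        if best is None or np.linalg.norm(v)<np.linalg.norm(best):best=v
    print('delta cm',(M.T@(np.array(a[:3])/10-s["position"]*100)).round(2),'dr',best.round(3))
E
python3 plan.py 657 -73 200 99
```

```text
t 0.1 pos mm [ 144.3 -556.1  230.5] yawY -75.46 xaxis [-0.     0.002 -1.   ] F [-0.4  -0.19 -0.13] w 85.2 q6 -0.12
delta cm [  3.12 -33.89 -61.76] dr [ 0.097 -0.     0.002]
```

```bash
python3 -m creep '{"delta_pos":[[0.2,-2.2,-4],[0.4,-4.4,-8],[0.6,-6.6,-12],[0.8,-8.8,-16],[1,-11,-20],[1.2,-13.2,-24],[1.4,-15.4,-28],[1.6,-17.6,-32],[1.8,-19.8,-36],[2,-22,-40]],"dr":[[0.01,0,0],[0.02,0,0],[0.03,0,0],[0.04,0,0],[0.05,0,0],[0.06,0,0],[0.07,0,0],[0.08,0,0],[0.09,0,0],[0.097,0,0.002]]}' -0.3; python3 plan.py 657 -73 120 99
```

```text
clock: 1.1
position: [0.4773, -0.2416, 0.2109]
ee_rot: [-0.056, -0.705, -0.055, 0.705]
contact_force: [0.9, -0.1, 0.4]
width: 0.03
t 1.1 pos mm [ 477.3 -241.6  210.9] yawY -81.03 xaxis [-0.    -0.002 -1.   ] F [ 0.93 -0.14  0.37] w 30.0 q6 0.82
delta cm [  9.06 -13.87 -20.38] dr [-0.001  0.    -0.002]
```

```bash
python3 -m creep '{"delta_pos":[[1,-2.8,-4],[2,-5.6,-8],[4,-8.4,-12.2],[6,-11.2,-16.3],[8,-13.2,-19.5],[9,-13.8,-20.4],[9,-13.8,-20.4],[9,-13.8,-20.4]],"dr":[[0,0,0],[0,0,0],[0,0,0],[0,0,0],[0,0,0],[0,0,0],[0,0,0],[0,0,0]]}' -0.5; python3 plan.py 657 -73 36 99
python3 - <<'E'
from h import *
for n,(u,v),r in(("scene",(285,180),100),("top",(369,172),60)):
    d=manip.get_image(n);c=d["pixels"][max(v-r,0):v+r,u-r:u+r];cv2.imwrite(f"pics/{n}1.png",cv2.resize(c,(400,400),interpolation=cv2.INTER_CUBIC))
cv2.imwrite("pics/c1.png",np.hstack([cv2.imread("pics/scene1.png"),cv2.imread("pics/top1.png")]))
E
```

```text
clock: 1.9
position: [0.6554, -0.0759, 0.1208]
ee_rot: [-0.056, -0.704, -0.055, 0.705]
contact_force: [-0.0, 0.3, 1.1]
width: 0.0213
t 1.9 pos mm [655.4 -75.9 120.8] yawY -81.01 xaxis [-0.001 -0.003 -1.   ] F [-0.04  0.35  1.09] w 21.3 q6 1.2
delta cm [ 8.48 -0.28 -0.22] dr [-0.     0.002 -0.002]
```

View pics/c1.png

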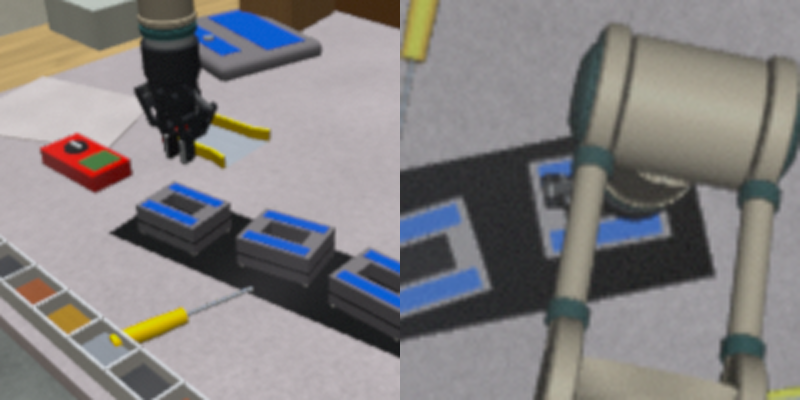

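The fingers are above the right-hand unit with the well below them (crop at about (182,208)), so I'm descending.

```bash
python3 -m creep '{"delta_pos":[[2,-0.3,-0.2],[4,-0.3,-0.2],[5.5,-0.3,-0.2],[6.5,-0.3,-0.2],[7.3,-0.3,-0.2],[8,-0.3,-0.2],[8.5,-0.3,-0.2],[8.5,-0.3,-0.2],[8.5,-0.3,-0.2]],"dr":[[0,0,0],[0,0,0],[0,0,0],[0,0,0],[0,0,0],[0,0,0],[0,0,0],[0,0,0],[0,0,0]]}'; for i in 1 2 3; do python3 plan.py 657 -73 36 99; python3 -c "
from rig import manip;manip.get_image('top')"; done
```

```text
clock: 2.9
position: [0.6581, -0.0721, 0.0363]
ee_rot: [0.056, 0.705, 0.055, -0.705]
contact_force: [0.1, -0.9, 1.0]
width: 0.0213
t 2.9 pos mm [658.1 -72.1  36.3] yawY -81.01 xaxis [ 0.001 -0.002 -1.   ] F [ 0.11 -0.88  1.  ] w 21.3 q6 1.2
delta cm [0.03 0.07 0.12] dr [-0.    -0.001 -0.002]
t 2.95 pos mm [658.2 -72.1  36.5] yawY -81.01 xaxis [ 0.001 -0.002 -1.   ] F [ 0.22  0.7  -0.32] w 21.1 q6 1.2
delta cm [0.05 0.06 0.14] dr [-0.    -0.001 -0.002]
t 3.0 pos mm [658.3 -72.2  36.5] yawY -81.01 xaxis [ 0.001 -0.002 -1.   ] F [-0.79  0.35 -0.85] w 21.4 q6 1.2
delta cm [0.05 0.06 0.14] dr [-0.    -0.001 -0.002]
```

The force noise is about 0.7 N, so I'll pull slowly in short steps and average.

```bash
cat > st.py <<'E'
from rig import manip
s=manip.get_state();open("log.txt","a").write(" ".join(f"{v:.4f}" for v in [s["clock"],*s["position"]*1000,*s["contact_force"],*s["moment"],*s["effort"]])+"\n")
E
cat > sm.py <<'E'
import numpy as np,sys
a=np.loadtxt("log.txt");n=int(sys.argv[1]);a=a[-n:]
np.set_printoptions(suppress=True,precision=2,linewidth=150);print(a[:,[0,1,2,3,4,5,6,8,11,12]])
k=np.linalg.norm(a[:,1:3]-a[0,1:3],axis=1)
for h in(a[:n//2],a[n//2:]):print('mean F',h[:,4:7].mean(0),'sem',h[:,4:7].std(0)/len(h)**.5)
E
python3 -m creep '{"delta_pos":[[0,0,0.2],[0,0,0.4]],"dr":[[0,0,0],[0,0,0]]}' >/dev/null;python3 st.py
s='python3 st.py'
python3 -m creep '{"delta_pos":[[0,0,0.15]],"dr":[[0,0,0]]}'>/dev/null;$s
python3 -m creep '{"delta_pos":[[0,0,0.15]],"dr":[[0,0,0]]}'>/dev/null;$s
python3 -m creep '{"delta_pos":[[0,0,0.15]],"dr":[[0,0,0]]}'>/dev/null;$s
python3 -m creep '{"delta_pos":[[0,0,0.15]],"dr":[[0,0,0]]}'>/dev/null;$s
python3 -m creep '{"delta_pos":[[0,0,0.15]],"dr":[[0,0,0]]}'>/dev/null;$s
python3 -m creep '{"delta_pos":[[0,0,0.15]],"dr":[[0,0,0]]}'>/dev/null;$s
python3 -m creep '{"delta_pos":[[0,0,0.15]],"dr":[[0,0,0]]}'>/dev/null;$s
python3 -m creep '{"delta_pos":[[0,0,0.15]],"dr":[[0,0,0]]}'>/dev/null;$s
python3 -m creep '{"delta_pos":[[0,0,0.15]],"dr":[[0,0,0]]}'>/dev/null;$s
python3 -m creep '{"delta_pos":[[0,0,0.15]],"dr":[[0,0,0]]}'>/dev/null;$s
python3 -m creep '{"delta_pos":[[0,0,0.15]],"dr":[[0,0,0]]}'>/dev/null;$s
python3 sm.py 12
```

```text
[[  3.25 654.09 -72.78  36.27   1.48  -0.86  -0.6   -0.25 -52.7  -19.56]
 [  3.35 652.94 -72.98  36.28   1.96   0.11  -0.87  -0.25 -52.72 -19.32]
 [  3.45 651.48 -73.28  36.27   1.94  -0.04   0.29  -0.28 -52.4  -19.15]
 [  3.55 649.89 -73.51  36.25   2.32   0.95   0.6   -0.35 -52.1  -18.98]
 [  3.65 648.35 -73.8   36.27   2.12  -0.03   0.18  -0.3  -51.83 -18.82]
 [  3.75 646.79 -74.02  36.23   0.88   0.67   1.26  -0.34 -51.56 -18.66]
 [  3.85 645.25 -74.26  36.21   2.63   0.29   0.31  -0.33 -51.31 -18.51]
 [  3.95 643.72 -74.47  36.22   3.15   0.65   0.89  -0.36 -51.06 -18.36]
 [  4.05 642.22 -74.71  36.21   2.27   0.36   1.29  -0.37 -50.82 -18.22]
 [  4.15 640.74 -74.93  36.23   2.31  -0.42   1.23  -0.39 -50.58 -18.08]
 [  4.25 639.22 -75.19  36.21   2.98   0.43   1.02  -0.43 -50.35 -17.94]
 [  4.35 637.77 -75.4   36.2    2.33   0.85   1.94  -0.43 -50.11 -17.81]]
mean F [1.78 0.13 0.14] sem [0.19 0.24 0.29]
mean F [2.61 0.36 1.11] sem [0.14 0.16 0.2 ]
```

```bash
python3 -m creep '{"delta_pos":[[0,0,-0.2],[0,0,-0.4],[-1,0,-0.4],[-3,0,-0.4],[-5,0,-0.4],[-5,0,-0.4],[-5,0,-0.4]],"dr":[[0,0,0],[0,0,0],[0,0,0],[0,0,0],[0,0,0],[0,0,0],[0,0,0]]}'; python3 plan.py 605.5 87 85 107
```

```text
clock: 5.05
position: [0.6414, -0.0746, 0.0864]
ee_rot: [0.056, 0.705, 0.055, -0.705]
contact_force: [-0.0, -0.3, -0.9]
width: 0.0215
t 5.05 pos mm [641.4 -74.6  86.4] yawY -81.01 xaxis [ 0.001 -0.002 -1.   ] F [-0.03 -0.32 -0.91] w 21.5 q6 1.19
delta cm [  0.1  -16.53   1.02] dr [-0.14  -0.    -0.002]
```

```bash
python3 -m creep '{"delta_pos":[[0,-4,0.2],[0,-8,0.5],[0,-12,0.8],[0,-15,1],[0,-16.5,1],[0,-16.5,1],[0,-16.5,1],[0,-16.5,1]],"dr":[[-0.04,0,0],[-0.08,0,0],[-0.12,0,0],[-0.14,0,0],[-0.14,0,0],[-0.14,0,0],[-0.14,0,0],[-0.14,0,0]]}'; python3 plan.py 605.5 87 36 107
```

```text
clock: 5.85
position: [0.6063, 0.0853, 0.0854]
ee_rot: [-0.105, -0.699, -0.103, 0.699]
contact_force: [0.2, 0.6, 0.5]
width: 0.0213
t 5.85 pos mm [606.3  85.3  85.4] yawY -73.08 xaxis [ 0.    -0.003 -1.   ] F [0.2  0.61 0.46] w 21.3 q6 1.3
delta cm [ 4.94 -0.2   0.03] dr [-0.001  0.    -0.003]
```

```bash
python3 -m creep '{"delta_pos":[[1.5,-0.1,0],[3,-0.1,0],[4,-0.1,0],[4.6,-0.1,0],[4.9,-0.1,0],[4.9,-0.1,0],[4.9,-0.1,0]],"dr":[[0,0,0],[0,0,0],[0,0,0],[0,0,0],[0,0,0],[0,0,0],[0,0,0]]}'
s='python3 st.py'
python3 -m creep '{"delta_pos":[[0,0,0.2],[0,0,0.4]],"dr":[[0,0,0],[0,0,0]]}' >/dev/null;$s
python3 -m creep '{"delta_pos":[[0,0,0.15]],"dr":[[0,0,0]]}'>/dev/null;$s
python3 -m creep '{"delta_pos":[[0,0,0.15]],"dr":[[0,0,0]]}'>/dev/null;$s
python3 -m creep '{"delta_pos":[[0,0,0.15]],"dr":[[0,0,0]]}'>/dev/null;$s
python3 -m creep '{"delta_pos":[[0,0,0.15]],"dr":[[0,0,0]]}'>/dev/null;$s
python3 -m creep '{"delta_pos":[[0,0,0.15]],"dr":[[0,0,0]]}'>/dev/null;$s
python3 -m creep '{"delta_pos":[[0,0,0.15]],"dr":[[0,0,0]]}'>/dev/null;$s
python3 -m creep '{"delta_pos":[[0,0,0.15]],"dr":[[0,0,0]]}'>/dev/null;$s
python3 -m creep '{"delta_pos":[[0,0,0.15]],"dr":[[0,0,0]]}'>/dev/null;$s
python3 -m creep '{"delta_pos":[[0,0,0.15]],"dr":[[0,0,0]]}'>/dev/null;$s
python3 -m creep '{"delta_pos":[[0,0,0.15]],"dr":[[0,0,0]]}'>/dev/null;$s
python3 -m creep '{"delta_pos":[[0,0,0.15]],"dr":[[0,0,0]]}'>/dev/null;$s
python3 sm.py 12
python3 -m creep '{"delta_pos":[[0,0,-0.2],[0,0,-0.4],[-1,0,-0.4],[-3,0,-0.4],[-5,0,-0.4],[-5,0,-0.4],[-5,0,-0.4]],"dr":[[0,0,0],[0,0,0],[0,0,0],[0,0,0],[0,0,0],[0,0,0],[0,0,0]]}'; python3 plan.py 592.7 247.6 85 93
```

```text
clock: 6.55
position: [0.6061, 0.0876, 0.0372]
ee_rot: [0.105, 0.7, 0.104, -0.699]
contact_force: [0.5, 0.2, -0.3]
width: 0.0216
[[  6.75 602.45  86.65  37.24   2.6    0.41  -0.79  -0.49 -48.34 -17.59]
 [  6.85 601.93  86.43  37.3    4.52   1.53  -2.05  -0.62 -48.82 -17.22]
 [  6.95 600.61  85.96  37.27   4.26   1.43  -1.11  -0.66 -48.35 -16.67]
 [  7.05 599.    85.38  37.27   4.04   0.74  -0.91  -0.7  -47.76 -16.24]
 [  7.15 597.37  84.86  37.28   4.15   1.34   0.07  -0.84 -47.23 -15.83]
 [  7.25 595.81  84.35  37.25   5.66   2.62   0.29  -0.83 -47.   -15.74]
 [  7.35 594.34  83.9   37.23   4.61   1.79   0.32  -0.89 -46.89 -15.71]
 [  7.45 592.92  83.46  37.23   4.65   1.46   0.05  -0.79 -46.77 -15.68]
 [  7.55 591.46  83.01  37.21   5.     1.59   0.93  -0.84 -46.65 -15.65]
 [  7.65 590.03  82.56  37.23   5.04   1.17  -0.24  -0.79 -46.52 -15.62]
 [  7.75 588.6   82.12  37.24   4.7    1.14   0.45  -0.82 -46.4  -15.59]
 [  7.85 587.14  81.68  37.22   4.26   1.02   0.53  -0.83 -46.27 -15.56]]
mean F [ 4.2   1.34 -0.75] sem [0.37 0.28 0.32]
mean F [4.71 1.36 0.34] sem [0.11 0.11 0.15]
clock: 8.55
position: [0.5894, 0.0829, 0.087]
ee_rot: [-0.105, -0.699, -0.104, 0.699]
contact_force: [0.6, 0.4, -0.8]
width: 0.021
t 8.55 pos mm [589.4  82.9  87. ] yawY -72.99 xaxis [ 0.    -0.002 -1.   ] F [ 0.64  0.39 -0.8 ] w 21.0 q6 1.3
delta cm [  0.16 -15.66  -5.13] dr [ 0.245  0.    -0.002]
```

```bash
python3 -m creep '{"delta_pos":[[0,-4,-1.3],[0,-8,-2.6],[0,-12,-3.9],[0,-14.5,-4.8],[0,-15.6,-5.1],[0,-15.6,-5.1],[0,-15.6,-5.1],[0,-15.6,-5.1]],"dr":[[0.05,0,0],[0.1,0,0],[0.15,0,0],[0.2,0,0],[0.245,0,0],[0.245,0,0],[0.245,0,0],[0.245,0,0]]}'; python3 plan.py 592.7 247.6 36 93
```

```text
clock: 9.35
position: [0.5925, 0.2458, 0.0857]
ee_rot: [-0.019, -0.706, -0.017, 0.707]
contact_force: [0.6, -0.2, -0.0]
width: 0.0215
t 9.35 pos mm [592.5 245.8  85.7] yawY -87.04 xaxis [-0.001 -0.003 -1.   ] F [ 0.62 -0.19 -0.01] w 21.5 q6 1.81
delta cm [ 4.97 -0.19 -0.03] dr [-0.001  0.001 -0.003]
```

```bash
python3 -m creep '{"delta_pos":[[1.5,-0.1,0],[3,-0.1,0],[4,-0.1,0],[4.6,-0.1,0],[4.9,-0.1,0],[4.9,-0.1,0],[4.9,-0.1,0]],"dr":[[0,0,0],[0,0,0],[0,0,0],[0,0,0],[0,0,0],[0,0,0],[0,0,0]]}'
s='python3 st.py'
python3 -m creep '{"delta_pos":[[0,0,0.2],[0,0,0.4]],"dr":[[0,0,0],[0,0,0]]}' >/dev/null;$s
python3 -m creep '{"delta_pos":[[0,0,0.15]],"dr":[[0,0,0]]}'>/dev/null;$s
python3 -m creep '{"delta_pos":[[0,0,0.15]],"dr":[[0,0,0]]}'>/dev/null;$s
python3 -m creep '{"delta_pos":[[0,0,0.15]],"dr":[[0,0,0]]}'>/dev/null;$s
python3 -m creep '{"delta_pos":[[0,0,0.15]],"dr":[[0,0,0]]}'>/dev/null;$s
python3 -m creep '{"delta_pos":[[0,0,0.15]],"dr":[[0,0,0]]}'>/dev/null;$s
python3 -m creep '{"delta_pos":[[0,0,0.15]],"dr":[[0,0,0]]}'>/dev/null;$s
python3 -m creep '{"delta_pos":[[0,0,0.15]],"dr":[[0,0,0]]}'>/dev/null;$s
python3 -m creep '{"delta_pos":[[0,0,0.15]],"dr":[[0,0,0]]}'>/dev/null;$s
python3 -m creep '{"delta_pos":[[0,0,0.15]],"dr":[[0,0,0]]}'>/dev/null;$s
python3 -m creep '{"delta_pos":[[0,0,0.15]],"dr":[[0,0,0]]}'>/dev/null;$s
python3 -m creep '{"delta_pos":[[0,0,0.15]],"dr":[[0,0,0]]}'>/dev/null;$s
python3 sm.py 12
python3 -m creep '{"delta_pos":[[0,0,-0.2],[0,0,-0.4],[-1,0,-0.4],[-3,0,-0.4],[-5,0,-0.4],[-5,0,-0.4],[-5,0,-0.4]],"dr":[[0,0,0],[0,0,0],[0,0,0],[0,0,0],[0,0,0],[0,0,0],[0,0,0]]}'
s='python3 st.py'
python3 -m creep '{"delta_pos":[[0,0,0.15]],"dr":[[0,0,0]]}'>/dev/null;$s
python3 -m creep '{"delta_pos":[[0,0,0.3]],"dr":[[0,0,0]]}'>/dev/null;$s
python3 -m creep '{"delta_pos":[[0,0,0.15]],"dr":[[0,0,0]]}'>/dev/null;$s
python3 -m creep '{"delta_pos":[[0,0,0.15]],"dr":[[0,0,0]]}'>/dev/null;$s
python3 -m creep '{"delta_pos":[[0,0,0.15]],"dr":[[0,0,0]]}'>/dev/null;$s
python3 -m creep '{"delta_pos":[[0,0,0.15]],"dr":[[0,0,0]]}'>/dev/null;$s
python3 sm.py 6; python3 plan.py
```

```text
clock: 10.05
position: [0.5934, 0.248, 0.0378]
ee_rot: [0.019, 0.707, 0.018, -0.706]
contact_force: [-0.0, -0.7, -0.0]
width: 0.0212
[[ 10.25 589.62 247.89  37.92   1.66  -0.76  -0.21  -0.25 -50.88 -18.84]
 [ 10.35 588.25 247.86  37.91   3.34  -0.04   1.1   -0.3  -50.62 -18.56]
 [ 10.45 586.8  247.78  37.93   1.53   0.97   0.21  -0.37 -50.14 -18.17]
 [ 10.55 585.29 247.69  37.9    3.49  -0.24   0.74  -0.41 -49.65 -17.79]
 [ 10.65 583.77 247.58  37.88   2.1    0.28   1.55  -0.39 -49.18 -17.42]
 [ 10.75 582.23 247.49  37.87   2.7    0.23   2.69  -0.53 -48.72 -17.06]
 [ 10.85 580.71 247.42  37.86   3.39  -0.19   2.22  -0.55 -48.28 -16.71]
 [ 10.95 579.13 247.31  37.8    3.24  -0.2    3.12  -0.55 -47.87 -16.39]
 [ 11.05 577.54 247.22  37.75   3.85   0.24   2.7   -0.6  -47.53 -16.13]
 [ 11.15 575.86 247.12  37.67   3.88   0.36   3.44  -0.5  -47.56 -16.24]
 [ 11.25 574.07 246.97  37.51   3.4    0.11   2.99  -0.61 -47.49 -16.25]
 [ 11.35 572.47 246.87  37.42   3.76  -0.43   3.5   -0.59 -47.3  -16.15]]
mean F [2.47 0.07 1.01] sem [0.31 0.22 0.38]
mean F [ 3.59 -0.02  2.99] sem [0.1  0.11 0.18]
clock: 12.05
position: [0.576, 0.2471, 0.0875]
ee_rot: [0.019, 0.707, 0.018, -0.707]
contact_force: [-0.9, 0.6, 0.1]
width: 0.0214
[[ 12.15 574.01 246.79  86.31   0.06  -0.17   0.42   0.03 -49.36 -21.63]
 [ 12.25 570.99 246.63  86.14   0.5    0.35  -0.05  -0.02 -48.62 -21.43]
 [ 12.35 569.33 246.61  86.36  -0.6    0.28  -0.31  -0.03 -48.45 -21.22]
 [ 12.45 568.38 246.66  86.77  -0.25   0.15   0.56   0.   -48.19 -21.07]
 [ 12.55 567.11 246.66  87.04   0.24  -0.41   0.82   0.02 -48.04 -21.08]
 [ 12.65 565.8  246.62  87.24   0.7    0.12  -0.25  -0.01 -47.92 -21.1 ]]
mean F [-0.02  0.15  0.02] sem [0.26 0.13 0.18]
mean F [ 0.23 -0.05  0.38] sem [0.22 0.15 0.26]
t 12.65 pos mm [565.8 246.6  87.2] yawY -87.03 xaxis [ 0.    -0.002 -1.   ] F [ 0.7   0.12 -0.25] w 21.1 q6 1.82
```

The middle unit is the heavy one, at about 4.9 N. The others read 2.3–2.6 N, or 3.6 N while my tool pressed down 3 N on the left one. All three fit friction of about 0.55 × (weight + vertical load). Next I'll measure the middle unit again, along with the cradle.

```bash
cat > look.py <<'E'
from h import *
import sys
d=manip.get_image("top");m=masks(d)
for b in blobs(m["blue"],60):
    if b.mean(0)[1]<290: print('stripe',len(b),*rect(ray(d,b,.05)))
h=cv2.cvtColor(d["pixels"],cv2.COLOR_BGR2HSV)
for n,mm in(("red",m["red"]),("yel",(abs(h[...,0].astype(int)-28)<9)&(h[...,1]>110))):
    for b in blobs(mm,20):
        c=b.mean(0)
        if 395<c[0]<470 and 215<c[1]<285: print(n,len(b),*rect(ray(d,b,.022)))
u,v=int(sys.argv[2]),int(sys.argv[3])
cv2.imwrite(f"pics/{sys.argv[1]}.png",cv2.resize(d["pixels"][v-80:v+80,u-110:u+110],(770,560),interpolation=cv2.INTER_CUBIC))
E
python3 look.py t2 370 210
```

```text
stripe 176 [668.8 -70.8] [93.6 16. ] -81.0
stripe 177 [617.7  90.5] [93.6 15.5] -73.1
stripe 180 [611.6 -80.1] [93.1 15.8] -81.0
stripe 178 [562.3  73.9] [93.3 15.4] -72.5
red 129 [ 445.5 -326.1] [109.    9.6] 7.3
yel 91 [ 489.9 -244.2] [138.4   9.9] -85.9
yel 129 [ 383.1 -257. ] [140.6  12.2] -79.6
```

View pics/t2.png

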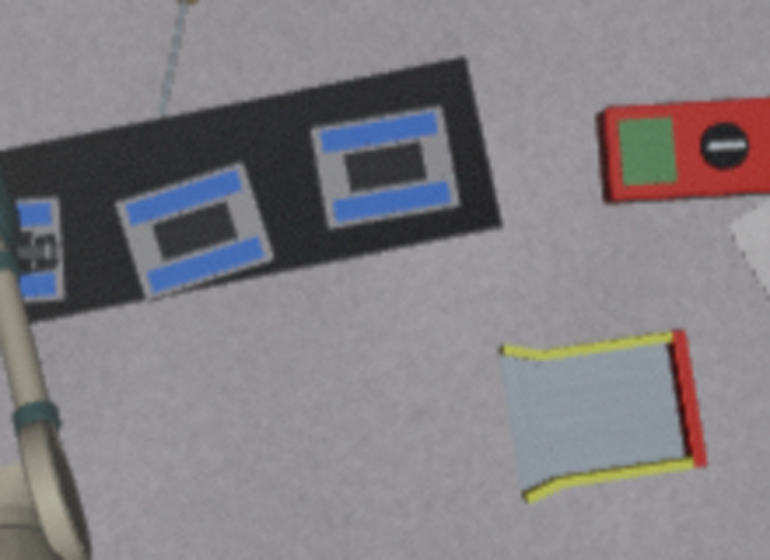

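```bash
python3 plan.py 590 82.2 85 107
```

```text
t 12.7 pos mm [565.5 246.6  87.3] yawY -87.03 xaxis [-0.    -0.002 -1.   ] F [0.23 0.24 0.11] w 21.6 q6 1.82
delta cm [ 0.26 16.54 -1.6 ] dr [-0.245  0.    -0.002]
```

```bash
python3 -m creep '{"delta_pos":[[0.1,4,-0.4],[0.2,8,-0.8],[0.2,12,-1.2],[0.2,15,-1.5],[0.2,16.5,-1.6],[0.2,16.5,-1.6],[0.2,16.5,-1.6],[0.2,16.5,-1.6]],"dr":[[-0.05,0,0],[-0.1,0,0],[-0.15,0,0],[-0.2,0,0],[-0.245,0,-0.002],[-0.245,0,-0.002],[-0.245,0,-0.002],[-0.245,0,-0.002]]}' -0.35; python3 plan.py 590 82.2 38 107
```

```text
clock: 13.5
position: [0.5903, 0.0837, 0.0857]
ee_rot: [-0.104, -0.699, -0.105, 0.699]
contact_force: [0.1, 0.2, 0.4]
width: 0.0279
t 13.5 pos mm [590.3  83.7  85.7] yawY -72.98 xaxis [-0.  0. -1.] F [0.07 0.22 0.43] w 27.9 q6 1.3
delta cm [4.77 0.14 0.07] dr [ 0. -0.  0.]
```

```bash
python3 -m creep '{"delta_pos":[[1.5,0.1,0],[3,0.1,0],[4,0.1,0],[4.5,0.1,0],[4.8,0.1,0],[4.8,0.1,0],[4.8,0.1,0]],"dr":[[0,0,0],[0,0,0],[0,0,0],[0,0,0],[0,0,0],[0,0,0],[0,0,0]]}'; python3 plan.py 485 50 37 107
```

```text
clock: 14.2
position: [0.5912, 0.0818, 0.0381]
ee_rot: [0.105, 0.7, 0.104, -0.699]
contact_force: [-0.7, -0.0, -0.0]
width: 0.0277
t 14.2 pos mm [591.2  81.8  38.1] yawY -72.99 xaxis [ 0.001 -0.    -1.   ] F [-0.67 -0.02 -0.02] w 27.7 q6 1.3
delta cm [ 0.1  -0.06 11.08] dr [ 0.    -0.001 -0.   ]
```

```bash
python3 -m creep '{"delta_pos":[[0,0,0.3],[0,0,0.6],[0,0,1.1],[0,0,1.7],[0,0,2.3],[0,0,2.9],[0,0,3.5],[0,0,4.1],[0,0,4.7],[0,0,5.3]],"dr":[[0,0,0],[0,0,0],[0,0,0],[0,0,0],[0,0,0],[0,0,0],[0,0,0],[0,0,0],[0,0,0],[0,0,0]]}'; python3 plan.py 485 50 38 107
```

```text
clock: 15.2
position: [0.5408, 0.0661, 0.0382]
ee_rot: [0.105, 0.7, 0.104, -0.698]
contact_force: [5.1, 1.2, -0.6]
width: 0.0278
t 15.2 pos mm [540.8  66.1  38.2] yawY -73.01 xaxis [ 0.003  0.    -1.   ] F [ 5.14  1.19 -0.59] w 27.8 q6 1.27
delta cm [ 0.01 -0.09  5.8 ] dr [-0.    -0.003 -0.001]
```

```bash
python3 -m creep '{"delta_pos":[[0,0,0.6],[0,0,1.2],[0,0,1.8],[0,0,2.4],[0,0,3],[0,0,3.6],[0,0,4.2],[0,0,4.8],[0,0,5.4],[0,0,5.8]],"dr":[[0,0,0],[0,0,0],[0,0,0],[0,0,0],[0,0,0],[0,0,0],[0,0,0],[0,0,0],[0,0,0],[0,0,0]]}'; python3 plan.py 409 -83 37.5 97.3
```

```text
clock: 16.2
position: [0.485, 0.0491, 0.0382]
ee_rot: [0.105, 0.7, 0.104, -0.699]
contact_force: [4.0, 1.2, 0.3]
width: 0.0277
t 16.2 pos mm [485.   49.1  38.2] yawY -73.01 xaxis [ 0.002 -0.    -1.   ] F [4.   1.16 0.28] w 27.7 q6 1.23
delta cm [ 0.05 10.42 11.12] dr [ 0.169 -0.002 -0.   ]
```

```bash
python3 -m creep '{"delta_pos":[[0,0.5,0.5],[0,1,1.1],[0,1.5,1.7],[0,2,2.2],[0,2.5,2.8],[0,3.1,3.4],[0,3.6,4],[0,4.2,4.5],[0,4.7,5],[0,5.2,5.5]],"dr":[[0.01,0,0],[0.02,0,0],[0.03,0,0],[0.04,0,0],[0.05,0,0],[0.06,0,0],[0.07,0,0],[0.08,0,0],[0.09,0,0],[0.1,0,0]]}'; python3 plan.py 409 -83 37.5 97.3
```

```text
clock: 17.2
position: [0.4459, -0.0155, 0.0377]
ee_rot: [-0.068, -0.703, -0.07, 0.704]
contact_force: [2.8, 5.0, 0.4]
width: 0.0279
t 17.2 pos mm [445.9 -15.5  37.7] yawY -78.83 xaxis [-0.002  0.002 -1.   ] F [2.84 4.98 0.41] w 27.9 q6 1.18
delta cm [0.01 5.91 4.92] dr [0.068 0.001 0.003]
```

```bash
python3 -m creep '{"delta_pos":[[0,0.6,0.6],[0,1.2,1.1],[0,1.8,1.6],[0,2.4,2.1],[0,3,2.6],[0,3.6,3.1],[0,4.2,3.6],[0,4.8,4.1],[0,5.3,4.5],[0,5.8,4.9]],"dr":[[0.01,0,0],[0.02,0,0],[0.03,0,0],[0.04,0,0],[0.05,0,0],[0.06,0,0],[0.068,0,0],[0.068,0,0],[0.068,0,0],[0.068,0,0]]}'; python3 plan.py 427 -183 37.5 97.3;python3 look.py t3 400 230
```

```text
clock: 18.2
position: [0.4088, -0.0813, 0.0376]
ee_rot: [-0.044, -0.705, -0.046, 0.706]
contact_force: [2.7, 7.1, 2.1]
width: 0.0275
t 18.2 pos mm [408.8 -81.3  37.6] yawY -82.72 xaxis [-0.002  0.004 -1.   ] F [2.74 7.05 2.09] w 27.5 q6 1.08
delta cm [-0.03 10.31 -0.52] dr [-0.     0.002  0.004]
stripe 177 [669.1 -70.8] [93.6 15.7] -81.4
stripe 181 [611.5 -80.2] [93.1 16. ] -81.0
stripe 182 [603.9 248.7] [92.5 15.7] -87.1
stripe 180 [546.  245.1] [94.3 15.7] -86.9
stripe 97 [437.4 -50.8] [54.8 15.6] -82.9
red 128 [ 445.3 -326.1] [108.6   9.6] 7.3
yel 91 [ 489.9 -244.2] [138.4   9.9] -85.9
yel 76 [ 387.2 -283.8] [86.3  8.5] -81.3
```

View pics/t3.png

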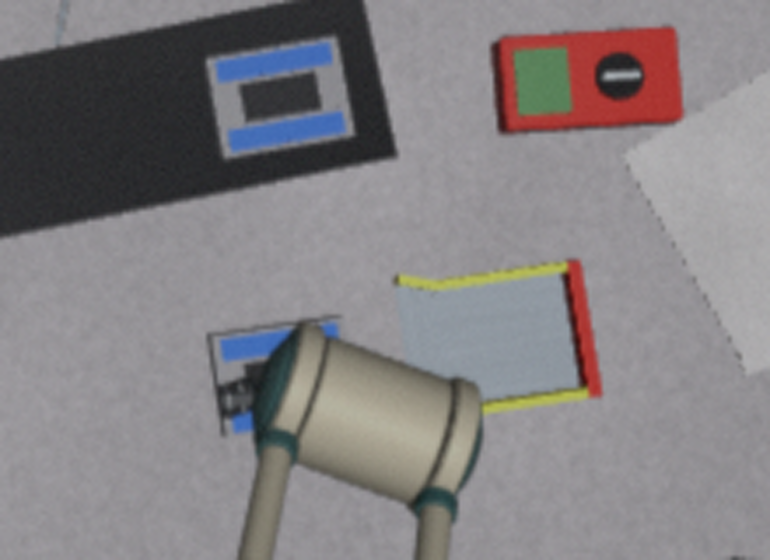

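The unit is square to the cradle (-82.9° against -82.7°) and about 2 mm off the centre line. The upper stripe is at about (285,340) and the mouth at (400,340). I'm pulling it in.

```bash
python3 -m creep '{"delta_pos":[[0,0.7,0],[0,1.4,0],[0,2.1,-0.05],[0,2.8,-0.05],[0,3.5,-0.1],[0,4.2,-0.1],[0,4.9,-0.15],[0,5.6,-0.15],[0,6.3,-0.2],[0,7,-0.2]],"dr":[[0,0,0],[0,0,0],[0,0,0],[0,0,0],[0,0,0],[0,0,0],[0,0,0],[0,0,0],[0,0,0],[0,0,0]]}'; python3 plan.py 433 -270 37.5 97.3;python3 look.py t4 400 230
```

```text
clock: 19.25
position: [0.4155, -0.144, 0.0377]
ee_rot: [-0.038, -0.702, -0.05, 0.709]
contact_force: [-3.0, 24.7, 21.3]
width: 0.0278
t 19.25 pos mm [ 415.5 -144.    37.7] yawY -82.9 xaxis [-0.011  0.016 -1.   ] F [-3.02 24.72 21.25] w 27.8 q6 0.94
delta cm [-0.2  12.72 -0.18] dr [-0.003  0.009  0.017]
stripe 177 [668.8 -70.8] [93.6 16. ] -81.0
stripe 179 [611.9 -80.1] [93.  15.6] -81.4
stripe 182 [603.9 248.7] [92.5 15.7] -87.1
stripe 181 [546.  244.9] [94.  15.8] -87.0
stripe 146 [ 443.3 -127.3] [75.1 17.7] -79.8
stripe 75 [ 380.5 -116.8] [36.9 16.9] 89.0
red 117 [ 448.1 -325.7] [102.9   9.6] 7.3
yel 92 [ 489.9 -244.2] [138.4   9.9] -85.9
```

View pics/t4.png

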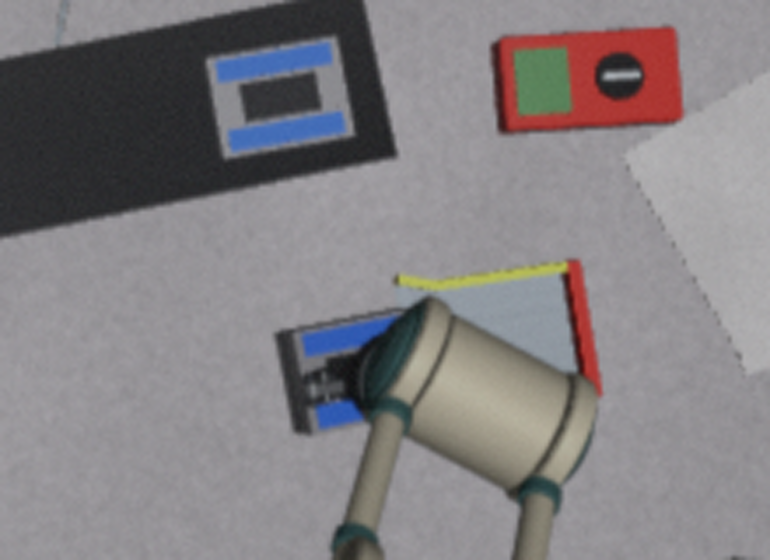

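Force has risen to 25 N and the rear face shows too much: the unit is pitching nose-down. I'm backing off at once to set it down.

```bash
python3 -m creep '{"delta_pos":[[0,-0.3,0],[0,-0.6,0],[0,-0.9,0],[0,-1.2,0],[0,-1.2,0]],"dr":[[0,0,0],[0,0,0],[0,0,0],[0,0,0],[0,0,0]]}'; python3 plan.py 433 -270 37.5 97.3;python3 look.py t5 400 230
python3 - <<'E'
from h import *
d=manip.get_image("scene");cv2.imwrite("pics/s5.png",cv2.resize(d["pixels"][90:250,230:450],(770,560),interpolation=cv2.INTER_CUBIC))
E
```

```text
clock: 19.8
position: [0.4197, -0.1401, 0.0376]
ee_rot: [-0.046, -0.705, -0.046, 0.706]
contact_force: [-0.2, -0.0, -0.4]
width: 0.0279
t 19.8 pos mm [ 419.7 -140.1   37.6] yawY -82.59 xaxis [-0.001 -0.    -1.   ] F [-0.17 -0.01 -0.4 ] w 27.9 q6 0.96
delta cm [1.000e-02 1.305e+01 3.500e-01] dr [ 0.002  0.001 -0.   ]
stripe 176 [668.9 -70.8] [93.6 15.7] -81.0
stripe 180 [611.6 -80.1] [93.1 15.9] -81.0
stripe 182 [603.9 248.7] [92.5 15.7] -87.1
stripe 181 [546.  244.9] [94.  15.9] -87.0
stripe 101 [ 439.7 -118.2] [60.3 15.8] -77.1
red 129 [ 445.5 -326.1] [109.    9.6] 7.3
yel 90 [ 489.9 -244.2] [138.4   9.9] -85.9
```

View pics/s5.png

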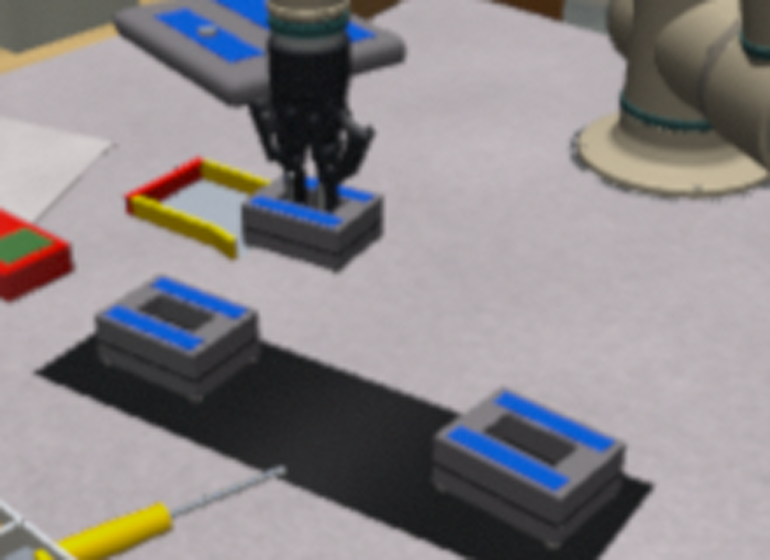

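It has set down flat, but with about 5° of yaw. I'll lift out and instead push it low on its rear face with two spread fingers, which avoids any pitching moment.

```bash
python3 -m creep '{"delta_pos":[[-0.5,0,0],[-1.5,0,0],[-3,0,0],[-5,0,0],[-6,0,0],[-6,0,0],[-6,-2,0],[-6,-4,0],[-6,-6,0],[-6,-8,0]],"dr":[[0,0,0],[0,0,0],[0,0,0],[0,0,0],[0,0,0],[0,0,0],[-0.1,0,0],[-0.2,0,0],[-0.3,0,0],[-0.4,0,0]]}'; python3 plan.py 405 -8 95 8
```

```text
clock: 20.9
position: [0.4089, -0.0601, 0.097]
ee_rot: [-0.186, -0.682, -0.186, 0.683]
contact_force: [0.1, 0.5, 0.2]
width: 0.0277
t 20.9 pos mm [408.9 -60.1  97. ] yawY -59.49 xaxis [-0.001  0.    -1.   ] F [0.13 0.45 0.18] w 27.7 q6 0.72
delta cm [ 0.21 -4.69 -2.31] dr [-1.178e+00  0.000e+00  1.000e-03]
```

```bash
python3 -m creep '{"delta_pos":[[0,-1,-0.5],[0,-2,-1],[0,-3,-1.5],[0,-4,-2],[0,-4.7,-2.3],[0,-4.7,-2.3],[0,-4.7,-2.3],[0,-4.7,-2.3],[0,-4.7,-2.3],[0,-4.7,-2.3]],"dr":[[-0.14,0,0],[-0.28,0,0],[-0.42,0,0],[-0.56,0,0],[-0.7,0,0],[-0.84,0,0],[-0.98,0,0],[-1.12,0,0],[-1.178,0,0],[-1.178,0,0]]}' -0.05; python3 plan.py;python3 look.py t6 400 230
```

```text
clock: 21.9
position: [0.4053, -0.0087, 0.0971]
ee_rot: [0.532, 0.465, 0.533, -0.465]
contact_force: [-0.8, -0.4, 0.6]
width: 0.0406
t 21.9 pos mm [405.3  -8.7  97.1] yawY 7.78 xaxis [-0.001  0.    -1.   ] F [-0.84 -0.36  0.6 ] w 40.6 q6 -0.33
stripe 176 [669.1 -70.8] [93.6 15.7] -81.4
stripe 181 [611.6 -80.1] [93.1 15.8] -81.0
stripe 182 [603.9 248.7] [92.5 15.7] -87.1
stripe 183 [546.1 245.1] [94.3 15.7] -87.0
stripe 190 [ 443.3 -134. ] [94.2 15.8] -77.1
stripe 108 [ 391.4 -167.5] [52.5 15.7] -77.1
red 129 [ 445.5 -326.1] [109.    9.6] 7.3
yel 90 [ 489.9 -244.2] [138.4   9.9] -85.9
yel 125 [ 383.1 -257. ] [140.6  12.2] -79.6
```

View pics/t6.png

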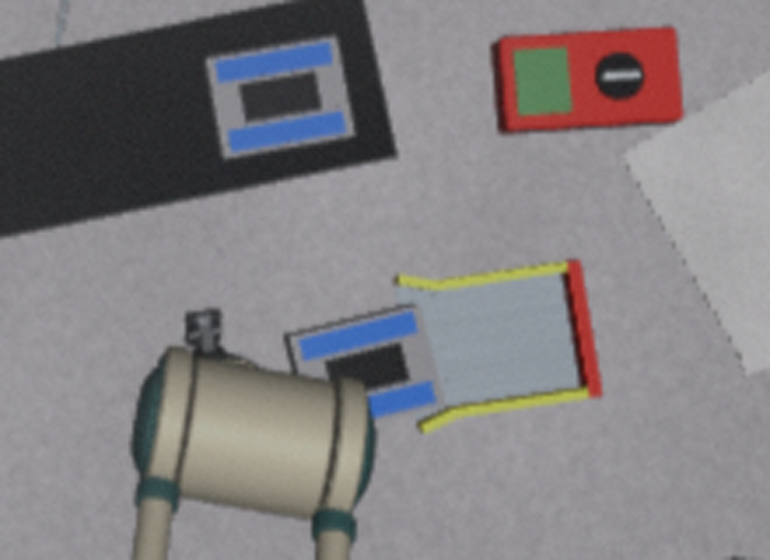

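The unit's centre is at (415,-140.5) mm. It is 5.6° off in yaw and 7 mm off the centre line toward the robot, with its front already in the mouth. I'm descending behind its rear face.

```bash
python3 plan.py 400.7 -44.4 15 7.3
```

```text
t 21.95 pos mm [405.3  -8.7  97.2] yawY 7.72 xaxis [-0.001  0.    -1.   ] F [-0.2   0.85  0.24] w 40.5 q6 -0.33
delta cm [ 8.22 -0.93  3.48] dr [ 0.007 -0.     0.001]
```

```bash
python3 -m creep '{"delta_pos":[[1.5,-0.3,0.5],[3.5,-0.6,1],[5.5,-0.9,1.5],[7,-0.9,2],[7.8,-0.9,2.5],[8.2,-0.9,3],[8.2,-0.9,3.5],[8.2,-0.9,3.5],[8.2,-0.9,3.5]],"dr":[[0,0,0],[0,0,0],[0,0,0],[0,0,0],[0.007,0,0],[0.007,0,0],[0.007,0,0],[0.007,0,0],[0.007,0,0]]}'; python3 plan.py 433 -270 15 7.3
```

```text
clock: 22.85
position: [0.4022, -0.0449, 0.0162]
ee_rot: [0.531, 0.467, 0.531, -0.467]
contact_force: [0.1, 0.1, -0.2]
width: 0.0403
t 22.85 pos mm [402.2 -44.9  16.2] yawY 7.36 xaxis [ 0.001 -0.    -1.   ] F [ 0.08  0.07 -0.24] w 40.3 q6 -0.41
delta cm [ 0.13  0.17 22.72] dr [ 0.001  0.001 -0.001]
```

```bash
python3 -m creep '{"delta_pos":[[0,0,0.8],[0,0,1.6],[0,0,2.4],[0,0.05,2.9],[0,0.1,3.4],[0,0.1,3.9],[0,0.15,4.4],[0,0.2,4.9],[0,0.25,5.4],[0,0.3,5.9]],"dr":[[0,0,0],[0,0,0],[0,0,0],[0,0,0],[0,0,0],[0,0,0],[0,0,0],[0,0,0],[0,0,0],[0,0,0]]}'; python3 plan.py;python3 look.py t7 400 230
```

```text
clock: 23.85
position: [0.4114, -0.1006, 0.0157]
ee_rot: [0.529, 0.468, 0.532, -0.466]
contact_force: [0.7, 11.2, 5.5]
width: 0.0405
t 23.85 pos mm [ 411.4 -100.6   15.7] yawY 7.29 xaxis [-0.001  0.004 -1.   ] F [ 0.73 11.16  5.46] w 40.5 q6 -0.54
stripe 176 [668.9 -70.8] [93.6 15.7] -81.0
stripe 181 [611.6 -80.1] [93.1 15.8] -81.0
stripe 182 [603.9 248.7] [92.5 15.7] -87.1
stripe 180 [546.1 245. ] [94.2 15.7] -87.0
stripe 119 [ 447.  -173.7] [66.2 16.3] -81.6
red 128 [ 445.3 -326.1] [108.6   9.6] 7.3
yel 92 [ 489.9 -244.2] [138.4   9.9] -85.9
yel 57 [ 388.5 -294.3] [65.2  8.5] -80.5
```

```bash
python3 -m creep '{"delta_pos":[[-0.02,0,0.3],[-0.04,0,0.6],[-0.06,0.05,0.9],[-0.08,0.05,1.2],[-0.1,0.05,1.5],[-0.1,0.1,1.8],[-0.1,0.1,2.1],[-0.1,0.1,2.4],[-0.1,0.1,2.7],[-0.1,0.1,3]],"dr":[[0,0,0],[0,0,0],[0,0,0],[0,0,0],[0,0,0],[0,0,0],[0,0,0],[0,0,0],[0,0,0],[0,0,0]]}'; python3 plan.py;python3 look.py t8 400 230|grep -v 'stripe 18'
```

```text
clock: 24.9
position: [0.4172, -0.1316, 0.0163]
ee_rot: [0.53, 0.468, 0.531, -0.466]
contact_force: [2.7, 5.6, -0.6]
width: 0.0405
t 24.9 pos mm [ 417.2 -131.6   16.3] yawY 7.33 xaxis [ 0.     0.002 -1.   ] F [ 2.74  5.6  -0.63] w 40.5 q6 -0.6
stripe 176 [669.1 -70.8] [93.6 15.7] -81.4
stripe 90 [ 452.5 -212.6] [51.7 16.7] -81.6
red 129 [ 445.5 -326.1] [109.    9.6] 7.3
yel 91 [ 489.9 -244.2] [138.4   9.9] -85.9
yel 22 [ 390.7 -315. ] [24.   8.1] -72.8
```

View pics/t8.png

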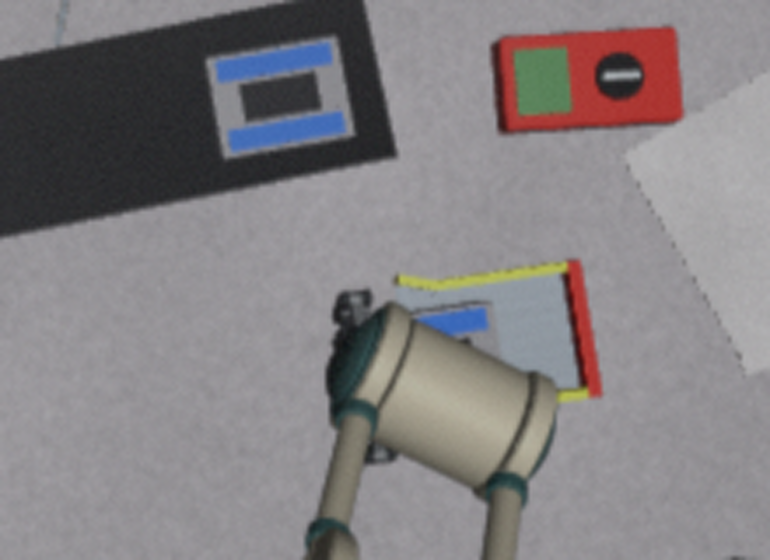

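The unit is entering square (front edge at about (497,340)) and the force is a normal 5.6 N. I'm continuing.

```bash
python3 -m creep '{"delta_pos":[[0,0,0.4],[0,0,0.8],[-0.02,0,1.2],[-0.02,0.05,1.6],[-0.04,0.05,2],[-0.04,0.1,2.4],[-0.06,0.1,2.8],[-0.06,0.1,3.2],[-0.08,0.1,3.6],[-0.1,0.1,4]],"dr":[[0,0,0],[0,0,0],[0,0,0],[0,0,0],[0,0,0],[0,0,0],[0,0,0],[0,0,0],[0,0,0],[0,0,0]]}'; python3 plan.py 428 -200 17 7.3
```

```text
clock: 25.95
position: [0.4225, -0.1709, 0.0171]
ee_rot: [0.53, 0.467, 0.532, -0.467]
contact_force: [1.6, 4.8, -2.8]
width: 0.0404
t 25.95 pos mm [ 422.5 -170.9   17.1] yawY 7.32 xaxis [-0.001  0.003 -1.   ] F [ 1.59  4.83 -2.76] w 40.4 q6 -0.67
delta cm [0.01 0.17 2.96] dr [ 0.    -0.003  0.001]
```

```bash
python3 -m creep '{"delta_pos":[[0.02,0,0.3],[0.04,0,0.6],[0.04,0,0.9],[0.04,0,1.2],[0.04,0,1.5],[0.04,0,1.8],[0.04,0,2.1],[0.04,0,2.3],[0.04,0,2.5],[0.04,0,2.7]],"dr":[[0,0,0],[0,0,0],[0,0,0],[0,0,0],[0,0,0],[0,0,0],[0,0,0],[0,0,0],[0,0,0],[0,0,0]]}'; python3 plan.py 428 -200 17 7.3
```

```text
clock: 26.95
position: [0.426, -0.1973, 0.0172]
ee_rot: [0.53, 0.468, 0.532, -0.467]
contact_force: [2.4, 8.1, 1.3]
width: 0.0401
t 26.95 pos mm [ 426.  -197.3   17.2] yawY 7.32 xaxis [-0.001  0.003 -1.   ] F [2.44 8.08 1.25] w 40.1 q6 -0.71
delta cm [0.01 0.17 0.29] dr [ 0.    -0.003  0.001]
```

```bash
python3 -m creep '{"delta_pos":[[0,0,0.15],[0,0,0.3],[0,0,0.45],[0,0,0.6],[0,0,0.6]],"dr":[[0,0,0],[0,0,0],[0,0,0],[0,0,0],[0,0,0]]}'; python3 plan.py 428 -200 17 7.3
```

```text
clock: 27.45
position: [0.4268, -0.2038, 0.0172]
ee_rot: [0.53, 0.467, 0.532, -0.467]
contact_force: [0.8, 4.1, 1.6]
width: 0.0406
t 27.45 pos mm [ 426.8 -203.8   17.2] yawY 7.34 xaxis [-0.001  0.002 -1.   ] F [0.84 4.07 1.64] w 40.6 q6 -0.72
delta cm [ 0.02  0.17 -0.36] dr [ 0.001 -0.002  0.001]
```

```bash
python3 -m creep '{"delta_pos":[[0,0,0.15],[0,0,0.3],[0,0,0.3]],"dr":[[0,0,0],[0,0,0],[0,0,0]]}'; python3 plan.py;python3 -m creep '{"delta_pos":[[0,0,0.15],[0,0,0.3],[0,0,0.3]],"dr":[[0,0,0],[0,0,0],[0,0,0]]}'; python3 plan.py; python3 look.py t9 430 230
```

```text
clock: 27.75
position: [0.4268, -0.2041, 0.0171]
ee_rot: [0.529, 0.469, 0.533, -0.466]
contact_force: [3.2, 14.1, 4.9]
width: 0.0406
t 27.75 pos mm [ 426.8 -204.1   17.1] yawY 7.26 xaxis [-0.002  0.007 -1.   ] F [ 3.17 14.08  4.92] w 40.6 q6 -0.73
clock: 28.05
position: [0.4267, -0.204, 0.0171]
ee_rot: [0.527, 0.47, 0.534, -0.465]
contact_force: [4.9, 23.5, 7.8]
width: 0.0404
t 28.05 pos mm [ 426.7 -204.    17.1] yawY 7.17 xaxis [-0.003  0.012 -1.   ] F [ 4.94 23.5   7.81] w 40.4 q6 -0.73
stripe 175 [668.9 -70.8] [93.6 15.7] -81.0
stripe 180 [611.7 -80.1] [93.1 15.7] -81.1
stripe 182 [603.9 248.7] [92.5 15.7] -87.1
stripe 180 [546.1 244.9] [94.  15.7] -87.0
red 21 [ 490.4 -319.8] [17.5  8.8] -2.2
yel 62 [ 491.2 -272.1] [82.9  7.4] -82.9
```

Hard stop: the force climbs at a fixed position of y ≈ -204 mm, so the unit is home. I'm backing off gently and then lifting.

```bash
python3 -m creep '{"delta_pos":[[0,0,-0.4],[0,0,-0.8],[0,0,-1.5],[0,0,-2.5],[0,0,-4],[-1,0,-5],[-4,0,-6],[-8,0,-7],[-12,0,-9],[-14,0,-12]],"dr":[[0,0,0],[0,0,0],[0,0,0],[0,0,0],[0,0,0],[0,0,0],[0,0,0],[0,0,0],[0,0,0],[0,0,0]]}';python3 -m creep '{"delta_pos":[[0,0,-5],[0,0,-10],[0,0,-14],[0,0,-14]],"dr":[[0,0,0],[0,0,0],[0,0,0],[0,0,0]]}'; python3 look.py t10 400 210
python3 - <<'E'
from h import *
d=manip.get_image("scene");b=cv2.resize(d["pixels"][100:260,200:420],(770,560),interpolation=cv2.INTER_CUBIC)
cv2.imwrite("pics/f.png",cv2.resize(np.vstack([cv2.imread("pics/t10.png")[140:],b[:420]]),(550,600)))
d=manip.get_image("top")
for b in blobs(masks(d)["red"],500): print("meter",*rect(ray(d,b,.04)))
E
```

```text
clock: 29.1
position: [0.4146, -0.0918, 0.1612]
ee_rot: [0.533, 0.468, 0.528, -0.466]
contact_force: [-0.2, -0.1, 0.1]
width: 0.0409
clock: 29.5
position: [0.3926, 0.0517, 0.1579]
ee_rot: [0.532, 0.465, 0.533, -0.464]
contact_force: [0.5, 0.1, 0.2]
width: 0.0406
stripe 175 [668.9 -70.8] [93.6 15.7] -81.0
stripe 182 [611.5 -80.2] [93.1 16. ] -81.0
stripe 182 [603.9 248.7] [92.5 15.7] -87.1
stripe 180 [546.  244.9] [94.  15.6] -87.1
stripe 194 [ 459.3 -264.6] [94.7 16.8] -82.3
stripe 200 [ 402.  -272.3] [93.8 16.7] -82.9
red 21 [ 490.4 -319.8] [17.5  8.8] -2.2
yel 91 [ 489.9 -244.2] [138.4   9.9] -85.9
yel 39 [ 373.5 -205.8] [37.8  7.7] -64.9
meter [ 651.7 -334.4] [145.7  77.1] -87.3
```

View pics/f.png

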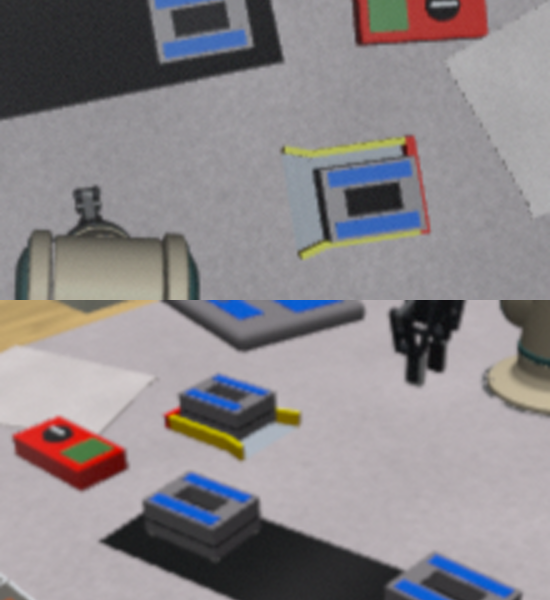

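The unit measures about 1 mm from home in y, 0.1° off in yaw, and rests against the near fence. I'll check its top height and tilt by depth, then hand in.

```bash
python3 - <<'E'
from h import *
d=manip.get_image("top");R,_=cv2.Rodrigues(np.array(d["rvec"]));K=d["intrinsics"];t=np.array(d["tvec"]).ravel()
ok=True
for b in blobs(masks(d)["blue"],60):
    if b.mean(0)[1]<290:
        Z=d["depth"][b[:,1],b[:,0]];pc=np.c_[(b-[K[0][2],K[1][2]])/K[0][0]*Z[:,None],Z];w=(pc-t)@R
        k=np.median(w[:,1]);z1,z2=np.median(w[w[:,1]>k,2]),np.median(w[w[:,1]<k,2])
        print(w.mean(0).round(3),z1.round(4),z2.round(4)); ok&=abs(z1-.05)<.004 and abs(z2-.05)<.004
print(ok,manip.get_state()["clock"])
if ok: print(manip.sign_off())
E
```

```text
[ 0.668 -0.07   0.058] 0.0497 0.0504
[ 0.61  -0.077  0.072] 0.0503 0.0504
[0.604 0.249 0.051] 0.0506 0.0511
[0.546 0.246 0.051] 0.0513 0.0515
[ 0.46  -0.263  0.058] 0.0513 0.0508
[ 0.403 -0.269  0.064] 0.0511 0.0506
True 29.7
the job is handed in; nothing more can be done
None
```

The heavy unit is in the cradle against the red stop, the gripper is clear of it, and the job was handed in at 29.7 s. One thing may count against it: the unit tipped briefly on the way.

**Which unit:** The middle one dragged heaviest, at about 4.9 N. The right one took about 2.6 N. The left one took about 2.3 N at first, rising to 3.6 N while my tool pressed down on it. These forces are above the ranges you gave, but all three fit the same friction if the middle unit is the loaded one.

**What went wrong:** When I dragged it by its well, its front caught at the cradle mouth. It pitched nose-down, its rear feet left the bench by roughly 15 mm (my estimate from one picture), and the force reached about 25 N. I backed off at once and it settled flat on its feet. I then pushed it in low on its rear face with two spread fingers until the force climbed against the stop without further movement.

**Last checks:**
- **Seating:** the unit is about 1 mm from the home position and within 0.5° of square. It rests against the robot-side fence, and its top is level at about 51 mm.
- **Light units:** both are standing flat. The left one moved about 1.8 cm and the right one about 1.7 cm from being felt.
- **Bystanders:** the meter looks undisturbed. I did not re-measure the driver or cup after the move, but the arm never worked near either.

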